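# Slide the pot onto the lift pad and set the hydraulic lever to float

### The job

Slide the lidded steel pot along the grey plate, without lifting it, until it stands wholly on the solid orange lift pad. Then push the hydraulic valve's lever away past its stiff detent into the green float notch, so that it stays there, and let go of it. Leave the other things on the table where they are.

Things in the scene. Friction and masses are not known exactly. Their poses are not given: they have to be found in the camera images.
- pot: Round squat dark steel pot with a fixed, brighter steel lid and a black cylindrical knob on top; loose, about 0.45 kg. Origin: centre of its underside, z up. Body 92 mm across and 28 mm high, lid rim 96 mm across from 28 to 32 mm, lid rising to a flat 56 mm across at 36 mm, knob 22 mm across from 36 to 64 mm above the underside. Its yaw does not matter.
- plate: Fixed grey painted plate, 150 mm (its x) by 340 mm (its y) by 10 mm thick, flat on the table; origin: centre of its underside, z up. The pot slides on its top, 10 mm above the table. Its two marked places lie 85 mm from its centre, on its +y and -y side; which is which changes.
- lift_pad: Solid orange disc 120 mm across, flush in the plate's top (under 1 mm proud, no step to feel): where the pot must go. Origin: its centre, at the plate's top.
- park_spot: White ring 120 mm across outside on the plate's top: where the pot starts. Origin: its centre, at the plate's top.
- console: Fixed hydraulic valve: blue block on a dark foot, 130 mm (its x) by 96 mm (its y), 85 mm high, with a slotted gate plate on top and two brass fittings on its +x end. Origin: centre of its underside, z up. The lever swings in its x-z plane, from the bare aluminium side (-x, nearer the robot) past the yellow line (the detent) to the green side (+x, away from the robot), which is float. It may stand left or right of the plate.
- lever_pivot (a point): The lever's hinge point, 55 mm above the console's underside on its centre line; the hinge axis is the console's y.
- lever_ball (a point): Centre of the black ball knob, 32 mm across, at the lever's end, 120 mm from the pivot on a round steel shaft 10 mm thick; 175 mm above the table when the lever is upright.
- lever (a joint): Lever angle in rad: 0 is upright, positive leans to the console's +x (away from the robot); stops at -0.5 and 0.76. It moves lightly (1 to 2 N at the ball) and stays where it is left, until about 0.35; from there to the crest of the detent at 0.52 it needs about 9 N at the ball, and let go there it springs back; past the crest it snaps on into the float notch and is held there, 0.69 to 0.76.
- timer: White square digital timer 64 x 64 x 20 mm lying behind the work; a bystander. Origin: centre of its underside.
- highlighter: Orange highlighter 126 mm long lying at the left; a bystander. Origin: centre of its underside.
- pen: Red pen 145 mm long lying at the right; a bystander. Origin: centre of its underside.
- dropper_1: Small white dropper bottle with a white cap, 20 mm across and 64 mm high, standing at the back; a bystander. Origin: centre of its underside.
- dropper_3: The same bottle with a blue cap; a bystander.
Things that resemble listed ones, but are neither listed nor needed, are in the scene too. Leave any red look-alike of the pot alone.

How it is judged:
On the way, in this order (a step that is already met when the one before it is completed fails the run):
1. the pot stands at rest on the orange lift pad (horizontal distance between pot and lift_pad below 0.014 m and angle between pot's own z axis and vertical below 0.08 rad and linear speed of pot below 0.02 m/s and z of pot in the frame of plate between 0.006 and 0.014 m), for 0.2 s.
2. the lever is past its detent in the float notch (value of joint lever above 0.65 rad), for 0.2 s.
At the end, for the whole second after the job is handed in: The pot stands upright and at rest on the plate with its centre within 14 mm of the orange pad's centre (so wholly on the pad), and the lever stays, let go, in the float notch, past 0.65 rad (all of step 1 and value of joint lever above 0.65 rad and velocity of joint lever below 0.05 rad/s); the robot touches nothing.
It fails at once if the pot is lifted more than 10 mm off the plate (z of pot in the frame of plate above 0.02 m).
It fails at once if the pot is tipped by more than 0.25 rad (angle between pot's own z axis and vertical above 0.25 rad).
It fails at once if the pot goes off the plate (z of pot in the frame of plate below 0.003 m).
It fails at once if a bystander (timer, highlighter, pen, dropper bottles) is moved more than 30 mm (distance of any of timer, highlighter, pen, dropper_1, dropper_3 from where it was at the start of the episode above 0.03 m).
It also fails if it takes over 58 s, if anything falls off the work surface, if the arm or the gripper's body presses on something with over 40 N, if the wrist force passes 120 N, or if a joint passes its speed limit or range.

### The arm

A 6-joint arm with a two-finger parallel gripper is mounted at the origin on a cart in front of the work surface, level with it; the furniture and walls round the work are solid. World frame = base frame: x ahead of the robot, y to its left, z up, the work surface at z = 0. Lengths are in m, angles in rad, forces in N, time in s.
With the tool pointing down it reaches from about 0.35 to 0.775 m from the base axis. Payload 5.5 kg.
Tool frame: the origin (TCP) lies at the very end of the fingers, on their centre line; the grasp point (between the pads) lies 19 mm behind it; x points along the fingers, y is the direction in which the jaws open and shut, and the axes are right-handed (so a half turn about x gives the same grasp; the last joint's range is limited). The gripper opens to 85 mm and grips with 20 to 120 N. Pads are 22 mm wide; open, the fingers measure 114 mm over their backs; the gripper's body (76 mm by 85 mm) begins 54 mm behind the grasp point. The pads swing forward as they close: fully open they stand 13 mm farther back than shut.
Start: joints at [1.057, 0.313, 0.046, 1.304, 0, 1.431], TCP at [0.21, 0.535, 0.231] pointing down, gripper open.
Joint ranges: [-2.76, 2.76], [-0.86, 1.69], [-1.03, 1.26], [-2.2, 2.34], [-1.47, 1.5], [-3.14, 3.14]. Speed limits (rad/s): [2.57, 2.57, 3.14, 3.14, 3.14, 3.14].

### API

Orientations are given as a unit quaternion [w, x, y, z].
In Python, from workcell import readout, cams, env, finder gives the robot as it stands.
- The arm moves only by the tool drive_tool, never from a script. Its argument "moves" is a list that holds one entry, the list of rows, each a list of 7 numbers: the shift along the tool's x, y, z in m, then the turn, a rotation vector about the tool's x, y, z in rad, then the closure in counts, from 0 (fully open) to 255 (shut). A call has exactly 5 rows; each row is the pose to reach, as a shift and turn from the pose measured when the call began, along the tool's axes at that moment; what a row does not reach only later rows make up. A row lasts 1/8 s, in which the tool goes at most 62.5 mm and 10.7 degrees, less where a joint would pass 70% of its speed; a pose out of reach is approached as far as the arm can. A call with a gripper value outside its range is refused whole. The fingers move at their own pace and stop on an object; "squeeze" is the grip in N (left out, the last holds). Time passes only in rows, so rows that repeat a pose let the fingers close, or fill a call up. It gives the time, the measured TCP pose, the force and the opening at its end, in the units of the state.
- readout.get_state(): the state, without advancing time (a new reading comes with each control period).
- cams.read_camera(name): name is "scene" or "top" or "wrist"; returns the picture (420x560x3 uint8, blue, green, red); there is no depth.
- cams.camera_params(name): a dict with "mtx" (3x3 intrinsics, pixels), "R" (3x3) and "t" (3): a world point X has camera coordinates R X + t; the wrist camera has in their place "mount" (4x4, takes a point from camera to tool coordinates, whose origin is the TCP and whose axes are the tool frame's). Camera axes: x right, y down, z forward; pixel columns grow to the right and rows downward; lengths in m; the calibration is good to about 2 mm. The wrist camera is an equidistant fisheye: a pixel r from the principal point sees the ray r / f radians off the axis. A picture is of the moment at which its call begins: read the wrist's pose just before it. camera_params takes no time and is no camera call.
- env.hand_in(): hands the job in, once; it reports no verdict.
Trained networks look in the newest picture that a camera, given by its name, has taken for a name from the list of things; names that differ only in an ending like _2 or _b are one class to them, and where a whole thing is asked for, a point or a joint stands for the part that bears it (a point fixed in the world has none). Each returns a list of dicts, best first, with "conf" (0 to 1); they miss things now and then, are a little off and sometimes report something else, mostly with a low value. They report only what shows in the picture. A call takes as long as a camera call. They do not tell look-alikes from the thing itself.
- finder.regions_of(camera, name): "pixels" (420x560 bool, what is visible of it) and "point" ([column, row] in pixels, amid what is visible of it).
The state is a dict: "clock": time; "joint_pos": joint angles; "qvel": joint speeds; "tau": joint torques, N m; "tcp_pos": TCP position; "orientation": TCP orientation; "wrist_force": force on the tool from outside, world axes, zero at the start; "ft_torque": the same for the moment, N m; "finger_gap": finger opening in m.
Only numpy, scipy, OpenCV 4.12 (cv2) and the standard library are available. Lean on these libraries where they do the work, as an engineer would, in place of code of your own. Each camera call takes 0.05 s, during which the arm holds its last target.

## Working session

There is one attempt and no reset: what is moved stays moved. The work goes in short steps, Python scripts to look and compute and a tool call to move; the robot and the scene stay as the last step left them, time stands still between calls to the robot, and variables do not carry over. Pictures are saved under pics/ and viewed, and the job is handed in when it is done.

Besides the shell and the picture viewer there is one more tool, called after "Call:" as name([rows], argument=value, ...), one row to a line, values as JSON. drive_tool: Moves the arm, as the interface text tells. Its arguments: {"type":"object","properties":{"moves":{"type":"array"},"squeeze":{"type":"number"}},"required":["moves"]}

```bash
ls; mkdir -p pics
python3 - <<'E'
from workcell import readout, cams, finder
import cv2, numpy as np
s=readout.get_state(); print(s)
for c in ["scene","top"]:
    im=cams.read_camera(c); cv2.imwrite(f"pics/{c}0.png",im)
    p=cams.camera_params(c); print(c,{k:np.round(v,4).tolist() for k,v in p.items()})
    for n in ["pot","plate","lift_pad","park_spot","console","lever_ball","timer","highlighter","pen","dropper_1"]:
        r=finder.regions_of(c,n)
        print(n,[(round(d["conf"],2),np.round(d["point"],1).tolist(),int(d["pixels"].sum())) for d in r])
E
```

```text
pics
{'clock': 0.0, 'joint_pos': array([ 1.05737155e+00,  3.14005603e-01,  4.49496196e-02,  1.30358700e+00,
       -7.84008960e-06,  1.43116496e+00]), 'qvel': array([ 0.0009946 ,  0.00048372, -0.00028858,  0.00120205, -0.00060302,
        0.00072592]), 'tau': array([ 7.21230081e-04, -4.80623496e+01,  2.98536962e+01,  1.95081899e-02,
       -2.22862404e-04,  2.69740966e-06]), 'tcp_pos': array([0.20973097, 0.53482713, 0.2303939 ]), 'orientation': array([ 0.69458584,  0.13076855,  0.69499943, -0.13200712]), 'wrist_force': array([-0.18754286, -0.61667169, -1.34252766]), 'ft_torque': array([ 0.01932163, -0.03886826,  0.00713053]), 'finger_gap': 0.0853701753690196}
scene {'mtx': [[538.4585, 0.0, 284.4], [0.0, 538.4585, 203.0138], [0.0, 0.0, 1.0]], 'R': [[0.8196, -0.5729, -0.0026], [-0.2768, -0.3921, -0.8773], [0.5016, 0.7197, -0.48]], 't': [-0.4959, 0.2821, 1.4471]}
pot [(0.83, [248.7, 223.4], 566), (0.72, [199.5, 237.7], 573)]
plate [(0.71, [235.7, 217.1], 1119)]
lift_pad [(0.95, [234.0, 205.2], 397)]
park_spot [(0.66, [338.4, 228.0], 106), (0.43, [254.7, 232.7], 161)]
console [(0.92, [29
[... 187 characters left out ...]
350.0], 128)]
dropper_1 [(0.67, [338.6, 230.1], 78), (0.52, [344.8, 219.9], 74)]
top {'mtx': [[498.8455, 0.0, 278.6507], [0.0, 498.8455, 205.2506], [0.0, 0.0, 1.0]], 'R': [[0.0219, -0.9974, -0.0683], [-0.9847, -0.0097, -0.1738], [0.1727, 0.071, -0.9824]], 't': [-0.0253, 0.6086, 1.7692]}
pot [(0.79, [246.0, 226.5], 539), (0.6, [239.9, 269.9], 508)]
plate [(0.83, [227.1, 220.4], 1996)]
lift_pad [(0.77, [204.7, 215.7], 776)]
park_spot [(0.63, [257.3, 221.2], 236), (0.59, [320.2, 229.2], 922)]
console [(0.96, [319.2, 228.9], 977)]
lever_ball []
timer [(0.76, [245.1, 169.7], 276), (0.69, [246.0, 225.3], 512)]
highlighter [(0.52, [156.5, 239.4], 175)]
pen []
dropper_1 [(0.43, [244.5, 223.8], 557)]
```

Run:
```python
import cv2
a=cv2.imread("pics/scene0.png");cv2.imwrite("pics/s0.png",cv2.resize(a[150:400,140:400],None,fx=3,fy=2.4*1.25/1.25*1.0,interpolation=cv2.INTER_CUBIC)[:600])
a=cv2.imread("pics/top0.png");cv2.imwrite("pics/t0.png",cv2.resize(a[130:320,120:386],None,fx=3,fy=3,interpolation=cv2.INTER_CUBIC))
```

```text
(no output)
```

View pics/s0.png

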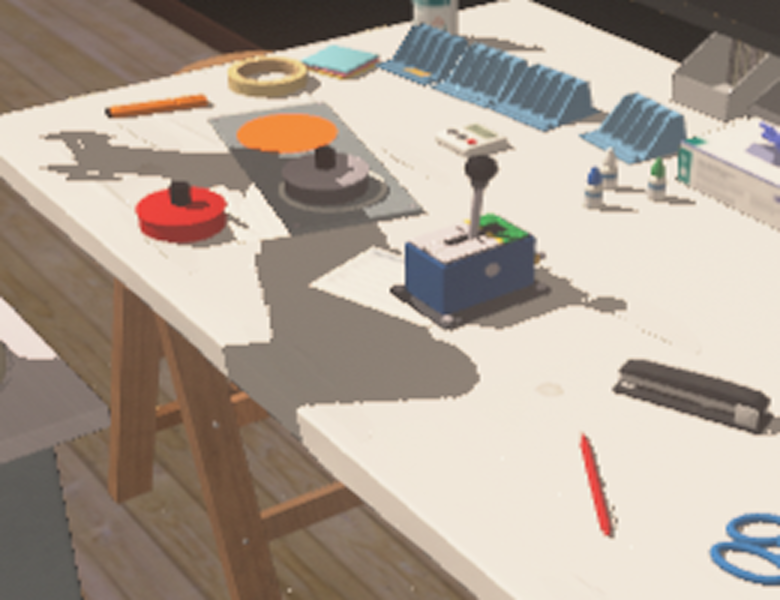

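View pics/t0.png

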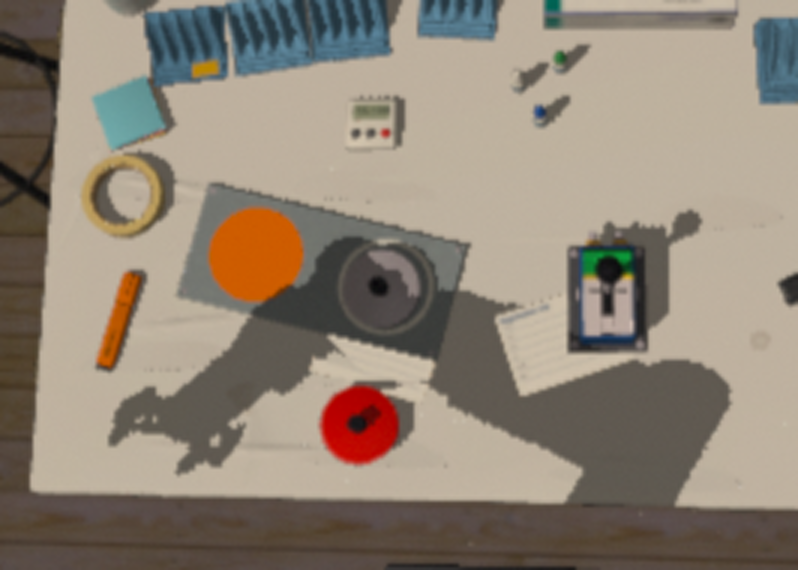

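View pics/top0.png

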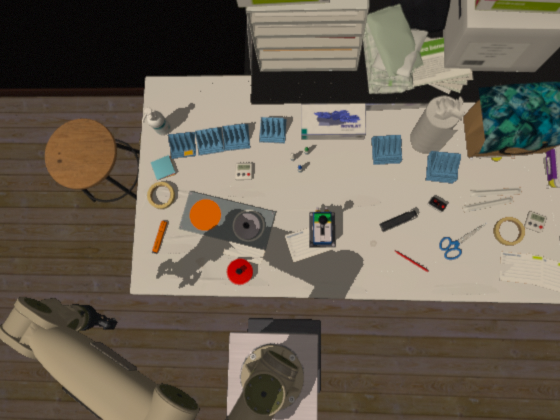

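Scene view shows the steel pot (pixel ~(249,223)) on the ring, the orange pad (234,205), the red look-alike at (200,238) and the console at (297,262) with its lever about upright. The top view shows the same: pad at (205,216), knob near (246,226), console at (320,229).

```bash
cat > h.py <<'E'
import numpy as np, cv2
from workcell import readout, cams, finder
from scipy.spatial.transform import Rotation as Ro
def ray(c,uv):
    p=cams.camera_params(c); R=np.array(p["R"]);t=np.array(p["t"])
    d=R.T@np.linalg.inv(p["mtx"])@np.array([uv[0],uv[1],1.]); return -R.T@t,d
def onz(c,uv,z):
    o,d=ray(c,uv); return o+d*(z-o[2])/d[2]
def tri(a,b):
    (o1,d1),(o2,d2)=ray("scene",a),ray("top",b)
    d1=d1/np.linalg.norm(d1);d2=d2/np.linalg.norm(d2)
    s=np.linalg.lstsq(np.c_[d1,-d2],o2-o1,rcond=None)[0]
    p,q=o1+s[0]*d1,o2+s[1]*d2; return (p+q)/2,np.linalg.norm(p-q)
def proj(c,X):
    p=cams.camera_params(c); v=np.array(p["mtx"])@(np.array(p["R"])@X+np.array(p["t"])); return v[:2]/v[2]
def Rt(s=None):
    s=s or readout.get_state(); q=s["orientation"]; return Ro.from_quat([q[1],q[2],q[3],q[0]]).as_matrix()
def cent(m):
    ys,xs=np.nonzero(m); return np.array([xs.mean(),ys.mean()])
E
python3 - <<'E'
from h import *
np.set_printoptions(precision=4,suppress=True)
for c in ["scene","top"]:
    im=cv2.imread(f"pics/{c}0.png"); hsv=cv2.cvtColor(im,cv2.COLOR_BGR2HSV)
    o=cv2.inRange(hsv,(8,150,90),(18,255,255))
    n,l,st,ce=cv2.connectedComponentsWithStats(o)
    for i in range(1,n):
        if st[i,4]>60: print(c,"orange",st[i],ce[i],onz(c,ce[i],.01))
    # dark things
    d=cv2.inRange(im,(0,0,0),(45,45,45))
    n,l,st,ce=cv2.connectedComponentsWithStats(d)
    for i in range(1,n):
        if 8<st[i,4]<400 and 130<ce[i][1]<320 and 120<ce[i][0]<400: print(c,"dark",st[i],ce[i])
E
```

```text
scene orange [177 190  32   9 127] [192.5827 193.811 ] [0.4931 0.4363 0.01  ]
scene orange [219 198  33  16 407] [235.2187 205.1278] [0.5786 0.2693 0.01  ]
top orange [  46  119   69   70 3094] [ 80.8261 154.2233] [0.8117 0.7687 0.01  ]
top orange [190 199  31  32 780] [204.9179 214.4333] [0.5786 0.265  0.01  ]
top orange [153 221  14  32 196] [159.2959 236.1888] [0.4939 0.4347 0.01  ]
top dark [116 140  23  20 123] [127.3659 147.935 ]
top dark [382 211  34  18 158] [398.7785 219.4241]
top dark [319 216   9   8  53] [322.7358 219.4717]
top dark [331 216   4  25  68] [333.0441 226.6912]
top dark [243 222   6   7  31] [245.6452 225.0645]
top dark [322 228   2   6  12] [322.5 230.5]
top dark [237 269   5   4  17] [238.8824 270.5882]
top dark [250 318  23   1  23] [261. 318.]
```

Run:
```python
from h import *
np.set_printoptions(precision=4,suppress=True)
a=cv2.imread("pics/scene0.png");b=cv2.imread("pics/top0.png")
A=cv2.resize(a[190:245,215:290],None,fx=8,fy=8,interpolation=cv2.INTER_NEAREST)
B=cv2.resize(b[190:265,175:280],None,fx=7,fy=7,interpolation=cv2.INTER_NEAREST)
cv2.imwrite("pics/sz.png",A);cv2.imwrite("pics/tz.png",B)
for c in ["scene","top"]:
    pass
print(onz("top",(245.6,225.1),.07), onz("top",(322.7,219.5),.175))
k=onz("top",(245.6,225.1),.07)
print(proj("scene",k), proj("scene",onz("top",(322.7,219.5),.175)))
print("plate corners", [onz("top",(120+u/3,130+v/3),.01) for u,v in ((211,184),(468,243),(436,358),(178,296))])
print("console foot", [onz("top",(120+u/3,130+v/3),.005) for u,v in ((567,352),(648,352))])
print("console top corners?", [onz("top",(120+u/3,130+v/3),.085) for u,v in ((570,247),(643,247))])
```

```text
[0.532  0.1011 0.07  ] [ 0.5402 -0.1741  0.175 ]
[248.183 213.391] [300.8766 219.8821]
plate corners [array([0.6669, 0.3254, 0.01  ]), array([ 0.5945, -0.0031,  0.01  ]), array([0.4509, 0.0331, 0.01  ]), array([0.5234, 0.3598, 0.01  ])]
console foot [array([ 0.4613, -0.1275,  0.005 ]), array([ 0.4628, -0.2263,  0.005 ])]
console top corners? [array([ 0.5787, -0.1304,  0.085 ]), array([ 0.5797, -0.2166,  0.085 ])]
```

View pics/sz.png

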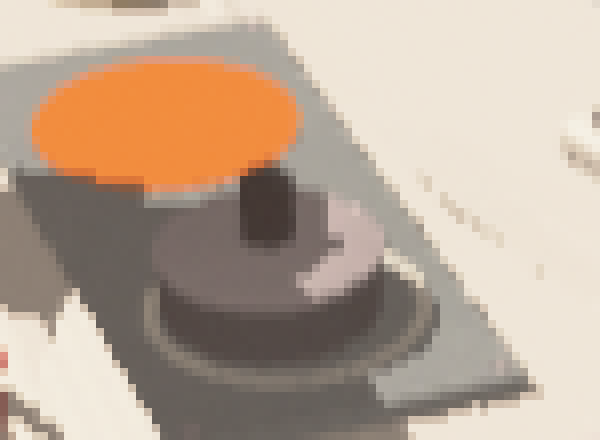

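View pics/tz.png

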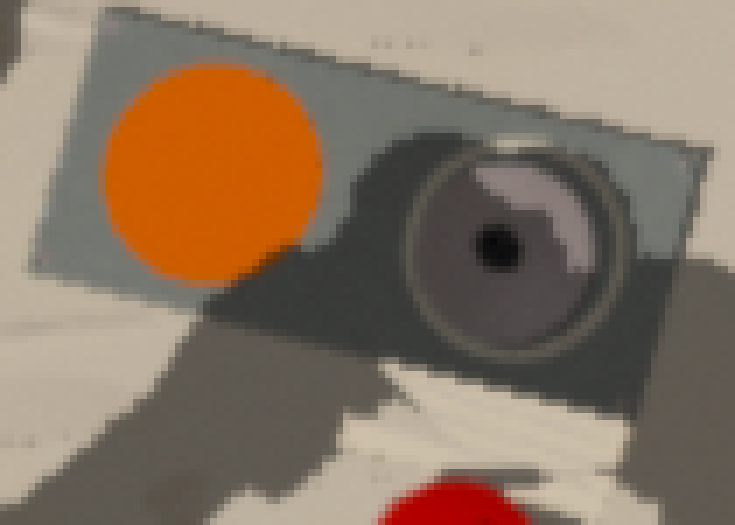

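```bash
cat >> h.py <<'E'
def plan(pos,ydir,n=None):
    """target: tool x down, tool y along ydir (or opposite, nearer). prints shift & rotvec in tool axes"""
    s=readout.get_state(); R=Rt(s); p=s["tcp_pos"]
    x=np.array([0,0,-1.]); y=np.array([ydir[0],ydir[1],0.]); y/=np.linalg.norm(y)
    best=None
    for sg in (1,-1):
        T=np.c_[x,sg*y,np.cross(x,sg*y)]; rv=Ro.from_matrix(R.T@T).as_rotvec()
        print("cand",sg,np.round(rv,4))
    print("shift",np.round(R.T@(np.array(pos)-p),4))
def st():
    s=readout.get_state(); print("t",s["clock"],"tcp",np.round(s["tcp_pos"],4),"q",np.round(s["joint_pos"],3),"F",np.round(s["wrist_force"],2),"gap",round(float(s["finger_gap"]),4)); return s
E
python3 - <<'E'
from h import *
st(); print(np.round(Rt(),3))
plan([.532,.101,.16],[.0465,.164])
E
```

```text
t 1.1 tcp [0.21   0.5353 0.2313] q [1.057 0.313 0.046 1.304 0.    1.431] F [0.1  0.05 0.66] gap 0.0854
[[ 0.     0.365  0.931]
 [ 0.     0.931 -0.365]
 [-1.     0.    -0.   ]]
cand 1 [-0.0975 -0.     -0.0001]
cand -1 [ 3.0441e+00 -2.0000e-04  0.0000e+00]
shift [ 0.0713 -0.2868  0.4584]
```

Call:
drive_tool([
  [[0.005,-0.029,0.046,-0.02,0,0,0],[0.01,-0.058,0.092,-0.04,0,0,0],[0.015,-0.087,0.138,-0.06,0,0,0],[0.02,-0.116,0.184,-0.08,0,0,0],[0.025,-0.145,0.23,-0.0975,0,0,0]],
], squeeze=25)

```text
clock: 1.72
tcp_pos: [0.3721, 0.315, 0.2064]
orientation: [0.701, 0.097, 0.7, -0.097]
wrist_force: [0.4, 0.2, 0.2]
finger_gap: 0.0854
```

Run:
```python
from h import *
st()
plan([.532,.101,.14],[.0465,.164])
```

```text
t 1.725 tcp [0.3721 0.315  0.2064] q [ 0.538  0.153 -0.222  1.194  0.     0.813] F [0.36 0.17 0.24] gap 0.0854
cand 1 [ 0.0008  0.0006 -0.0007]
cand -1 [-3.1407e+00  1.1000e-03  1.0000e-03]
shift [ 0.0664 -0.1625  0.2121]
```

Call:
drive_tool([
  [[0.013,-0.033,0.043,0,0,0,0],[0.026,-0.066,0.086,0,0,0,0],[0.04,-0.098,0.128,0,0,0,0],[0.053,-0.13,0.17,0,0,0,0],[0.066,-0.162,0.212,0,0,0,0]],
])

```text
clock: 2.35
tcp_pos: [0.5331, 0.0999, 0.1402]
orientation: [0.701, 0.097, 0.7, -0.097]
wrist_force: [-0.5, 0.9, 0.4]
finger_gap: 0.0855
```

Run:
```python
from h import *
np.set_printoptions(precision=4,suppress=True)
s=st()
p=cams.camera_params("wrist"); print({k:np.round(v,4).tolist() for k,v in p.items()})
im=cams.read_camera("wrist"); cv2.imwrite("pics/w1.png",im)
for n in ["pot","lift_pad"]:
    r=finder.regions_of("wrist",n)
    print(n,[(round(d["conf"],2),np.round(d["point"],1).tolist(),int(d["pixels"].sum())) for d in r])
```

```text
t 2.35 tcp [0.5331 0.0999 0.1402] q [ 0.037  0.294 -0.209  1.067  0.001  0.312] F [-0.51  0.9   0.4 ] gap 0.0855
{'mtx': [[325.1923, 0.0, 279.284], [0.0, 325.1923, 208.8311], [0.0, 0.0, 1.0]], 'mount': [[-0.0, -0.2759, 0.9612, -0.1425], [1.0, -0.0006, -0.0002, -0.0008], [0.0006, 0.9612, 0.2759, -0.0696], [0.0, 0.0, 0.0, 1.0]]}
pot [(0.74, [248.8, 25.6], 5804), (0.7, [281.4, 202.0], 11543)]
lift_pad [(0.92, [452.8, 199.7], 9569)]
```

View pics/w1.png

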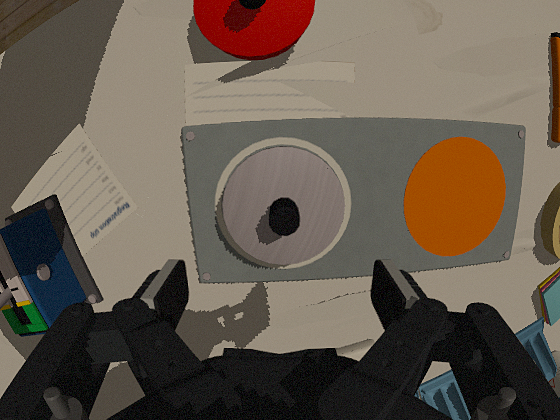

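The wrist view shows the knob as a black blob around (285,216), midway between the jaws in column terms, the pad around (455,196), and the red look-alike safely away at top.

```bash
cat >> h.py <<'E'
def wproj(X,s):
    p=cams.camera_params("wrist"); M=np.array(p["mount"]); Xt=Rt(s).T@(np.array(X)-s["tcp_pos"])
    Xc=M[:3,:3].T@(Xt-M[:3,3]); th=np.arctan2(np.hypot(*Xc[:2]),Xc[2]); f=p["mtx"][0][0]
    return np.array([p["mtx"][0][2],p["mtx"][1][2]])+f*th*Xc[:2]/np.hypot(*Xc[:2])
def wonz(uv,z,s):
    p=cams.camera_params("wrist"); M=np.array(p["mount"]); d=(np.array(uv)-[p["mtx"][0][2],p["mtx"][1][2]])/p["mtx"][0][0]
    th=np.hypot(*d); dc=np.r_[np.sin(th)*d/th,np.cos(th)]; R=Rt(s); o=s["tcp_pos"]+R@M[:3,3]; dw=R@M[:3,:3]@dc
    return o+dw*(z-o[2])/dw[2]
E
python3 - <<'E'
from h import *
np.set_printoptions(precision=4,suppress=True)
s=st(); im=cv2.imread("pics/w1.png")
d=cv2.inRange(im[180:250,250:320],(0,0,0),(40,40,40)); n,l,stt,ce=cv2.connectedComponentsWithStats(d); print(stt,ce+[250,180])
h=cv2.cvtColor(im,cv2.COLOR_BGR2HSV); o=cv2.inRange(h,(5,180,90),(20,255,255)); n,l,stt,ce=cv2.connectedComponentsWithStats(o)
for i in range(1,n):
  if stt[i,4]>2000: print("pad",stt[i],ce[i],wonz(ce[i],.01,s))
for k in [(.532,.101),(.533,.099)]: print(wproj([*k,.074],s),wproj([*k,.046],s))
print("plate",[wonz(c,.01,s) for c in ((182,127),(525,124),(507,262),(200,283))])
print("pad exp",wproj([.5785,.265,.01],s))
E
```

```text
t 2.5 tcp [0.5329 0.0993 0.1395] q [ 0.036  0.295 -0.209  1.067  0.     0.316] F [-0.72  0.68  0.48] gap 0.0855
[[   0    0   70   70 3959]
 [  19   18   30   38  941]] [[284.7411 214.    ]
 [283.4857 216.6036]]
pad [ 404  137  102  119 9443] [454.1502 196.1339] [0.5749 0.26   0.01  ]
[282.5462 221.0394] [282.1769 209.4976]
[280.0997 223.1733] [279.9977 211.4204]
plate [array([0.4481, 0.0366, 0.01  ]), array([0.5236, 0.3623, 0.01  ]), array([0.6714, 0.3249, 0.01  ]), array([0.5914, 0.0016, 0.01  ])]
pad exp [458.8284 198.3388]
```

Run:
```python
from h import *
plan([.531,.102,.053],[.046,.1615])
```

```text
cand 1 [-0.0022 -0.0005 -0.0004]
cand -1 [ 3.1394e+00 -5.0000e-04  8.0000e-04]
shift [ 0.0865  0.002  -0.0025]
```

Call:
drive_tool([
  [[0.03,0.002,-0.0025,0,0,0,0],[0.06,0.002,-0.0025,0,0,0,0],[0.08,0.002,-0.0025,0,0,0,0],[0.086,0.002,-0.0025,0,0,0,0],[0.086,0.002,-0.0025,0,0,0,60]],
], squeeze=25)

```text
clock: 3.12
tcp_pos: [0.5308, 0.1026, 0.0538]
orientation: [0.7, 0.098, 0.7, -0.098]
wrist_force: [-0.2, -0.1, -0.1]
finger_gap: 0.0699
```

Call:
drive_tool([
  [[0,0,0,0,0,0,140],[0,0,0,0,0,0,200],[0,0,0,0,0,0,240],[0,0,0,0,0,0,255],[0,0,0,0,0,0,255]],
], squeeze=25)

```text
clock: 3.75
tcp_pos: [0.5315, 0.103, 0.0547]
orientation: [0.701, 0.099, 0.7, -0.098]
wrist_force: [-0.8, 2.2, 6.0]
finger_gap: 0.021
```

Run:
```python
from h import *
s=st()
im=cams.read_camera("wrist"); cv2.imwrite("pics/w2.png",im)
print(np.round(Rt(s).T@np.array([.046,.1615,0]),4))
print(np.round(s["ft_torque"],3))
```

```text
t 3.75 tcp [0.5315 0.103  0.0547] q [ 0.042  0.367 -0.334  0.868  0.001  0.321] F [-0.78  2.2   5.96] gap 0.021
[ 0.0003  0.1679 -0.0002]
[ 0.429  0.108 -0.028]
```

View pics/w2.png

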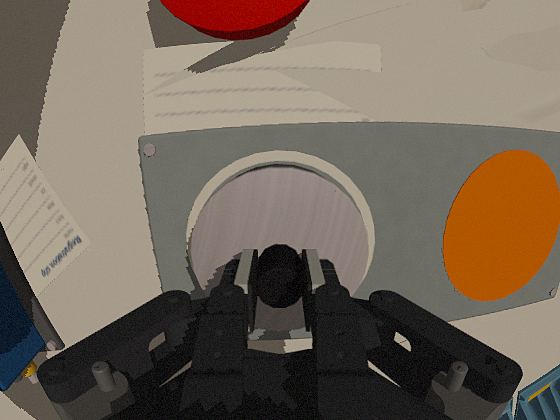

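Knob gripped (21 mm gap), pot still flat. Sliding now.

Call:
drive_tool([
  [[0,0.01,0,0,0,0,255],[0,0.028,0,0,0,0,255],[0,0.048,0,0,0,0,255],[0,0.068,0,0,0,0,255],[0,0.088,0,0,0,0,255]],
])

```text
clock: 4.42
tcp_pos: [0.5559, 0.1889, 0.0547]
orientation: [0.701, 0.098, 0.7, -0.098]
wrist_force: [-0.9, -5.0, 4.8]
finger_gap: 0.0206
```

Run:
```python
from h import *
s=st()
print("remaining tool", np.round(Rt(s).T@np.array([.577-s["tcp_pos"][0],.2640-s["tcp_pos"][1],0]),4))
im=cams.read_camera("wrist"); cv2.imwrite("pics/w3.png",im)
```

```text
t 4.425 tcp [0.5559 0.1889 0.0547] q [ 0.191  0.444 -0.212  0.913  0.001  0.469] F [-0.92 -4.97  4.8 ] gap 0.0206
remaining tool [ 0.0001  0.078  -0.0003]
```

View pics/w3.png

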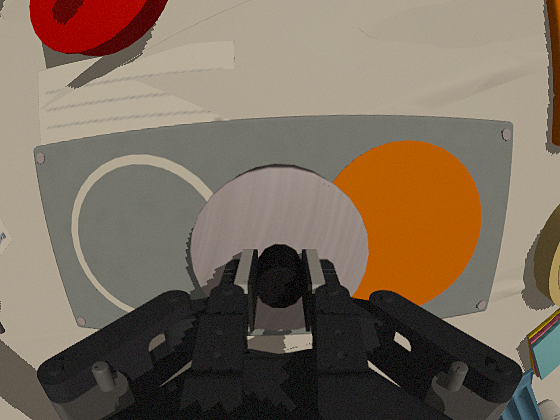

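The pot is halfway, upright, still gripped, pad ahead (centre ~(410,225)).

Call:
drive_tool([
  [[0,0.018,0,0,0,0,255],[0,0.038,0,0,0,0,255],[0,0.058,0,0,0,0,255],[0,0.072,0,0,0,0,255],[0,0.077,0,0,0,0,255]],
])

```text
clock: 5.1
tcp_pos: [0.5777, 0.2667, 0.0548]
orientation: [0.701, 0.098, 0.7, -0.096]
wrist_force: [-0.9, -3.2, 0.7]
finger_gap: 0.0209
```

Run:
```python
from h import *
np.set_printoptions(precision=4,suppress=True)
s=st()
im=cams.read_camera("wrist"); cv2.imwrite("pics/w4.png",im)
sc=cams.read_camera("top"); cv2.imwrite("pics/t4.png",cv2.resize(sc[190:265,165:270],None,fx=7,fy=7,interpolation=cv2.INTER_NEAREST))
```

```text
t 5.1 tcp [0.5777 0.2667 0.0548] q [ 0.305  0.527 -0.075  0.966  0.003  0.58 ] F [-0.9  -3.22  0.69] gap 0.0209
```

View pics/w4.png

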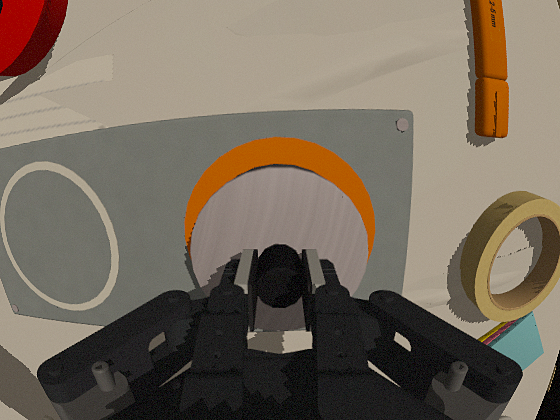

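Run:
```python
from h import *
from scipy.optimize import least_squares
np.set_printoptions(precision=4,suppress=True)
s=st(); im=cv2.imread("pics/w4.png"); h=cv2.cvtColor(im,cv2.COLOR_BGR2HSV)
o=cv2.inRange(h,(5,180,90),(20,255,255)); 
cols=range(195,368,4); P=[];L=[]
for c in cols:
    r=np.nonzero(o[120:250,c])[0]+120
    P.append(wonz((c,r[0]-.5),.01,s)[:2])
    if 215<c<350: L.append(wonz((c,r[-1]+.5),.042,s)[:2])
def fit(P,r,p0): 
    P=np.array(P); q=least_squares(lambda q:np.hypot(*(P-q).T)-r,p0,loss="soft_l1",f_scale=.001); return q.x,np.abs(q.fun).max()
print("pad",fit(P,.06,[.577,.265])); print("pot",fit(L,.048,[.577,.265]),fit(L,.046,[.577,.265]))
```

```text
t 5.2 tcp [0.5778 0.2669 0.0549] q [ 0.304  0.526 -0.075  0.965  0.005  0.58 ] F [-0.29  1.81 -0.65] gap 0.0207
pad (array([0.579, 0.266]), np.float64(0.0003604951775354401))
pot (array([0.5785, 0.2655]), np.float64(0.0011123519597626003)) (array([0.5765, 0.2662]), np.float64(0.0006995297920235552))
```

View pics/t4.png

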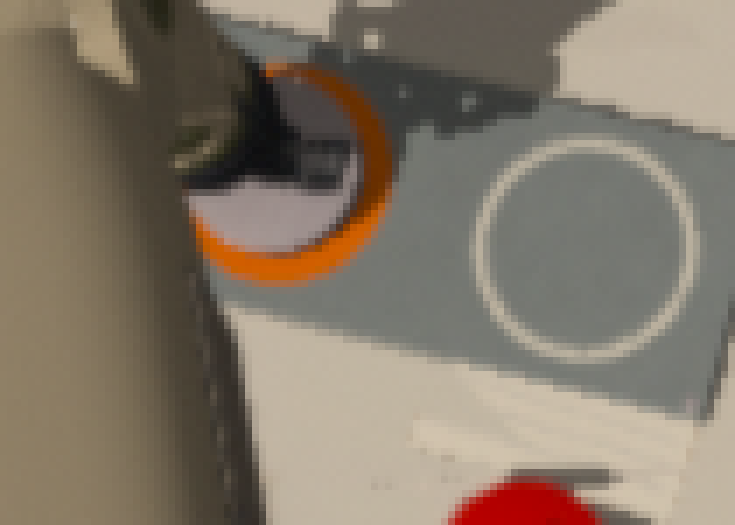

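Pot centre is within about 2 mm of the pad centre in the wrist fit. The top view shows an even-looking orange margin. Releasing it now.

Call:
drive_tool([
  [[0,0,0,0,0,0,220],[0,0,0,0,0,0,180],[0,0,0,0,0,0,110],[0,0,0,0,0,0,80],[-0.003,0,0,0,0,0,80]],
])

```text
clock: 5.82
tcp_pos: [0.5777, 0.2667, 0.0578]
orientation: [0.701, 0.099, 0.7, -0.095]
wrist_force: [0.1, 0.3, 0.0]
finger_gap: 0.0586
```

Run:
```python
from h import *
st()
im=cams.read_camera("wrist"); cv2.imwrite("pics/w5.png",im)
```

```text
t 5.825 tcp [0.5777 0.2667 0.0578] q [ 0.304  0.524 -0.072  0.972  0.005  0.58 ] F [0.1  0.34 0.03] gap 0.0586
```

View pics/w5.png

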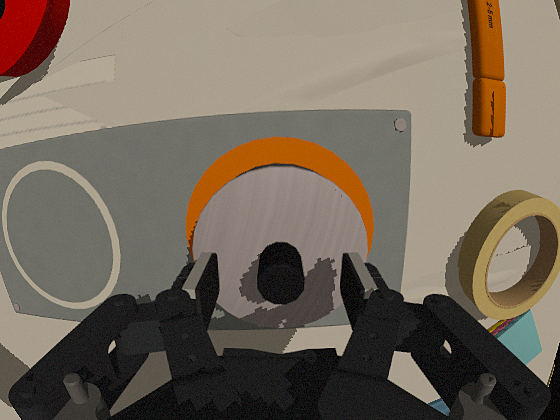

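The knob is free and the pot sits centred, so I'm raising the tool straight up.

Call:
drive_tool([
  [[-0.03,0,0,0,0,0,80],[-0.07,0,0,0,0,0,80],[-0.12,0,0,0,0,0,150],[-0.17,0,0,0,0,0,255],[-0.19,0,0,0,0,0,255]],
])

```text
clock: 6.5
tcp_pos: [0.5788, 0.2662, 0.2527]
orientation: [0.703, 0.1, 0.698, -0.094]
wrist_force: [-0.1, -0.2, -0.5]
finger_gap: 0.0039
```

Run:
```python
from h import *
np.set_printoptions(precision=4,suppress=True)
s=st()
for c in ["wrist","scene","top"]:
    im=cams.read_camera(c); cv2.imwrite(f"pics/{c}6.png",im)
a=cv2.imread("pics/scene6.png");cv2.imwrite("pics/s6.png",cv2.resize(a[190:300,200:360],None,fx=5,fy=5,interpolation=cv2.INTER_CUBIC))
a=cv2.imread("pics/top6.png");cv2.imwrite("pics/t6.png",cv2.resize(a[195:265,290:350],None,fx=8,fy=8,interpolation=cv2.INTER_CUBIC))
```

```text
t 6.5 tcp [0.5788 0.2662 0.2527] q [0.303 0.426 0.262 1.397 0.005 0.578] F [-0.07 -0.24 -0.53] gap 0.0039
```

View pics/wrist6.png

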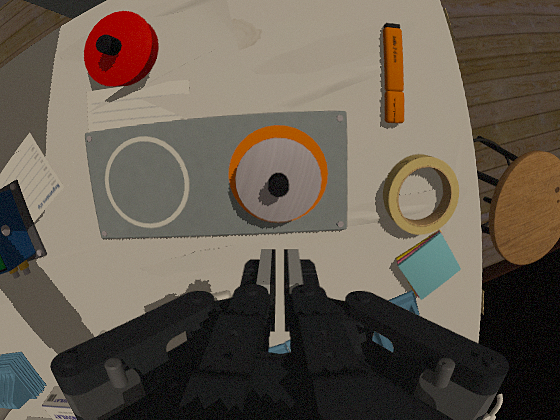

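View pics/s6.png

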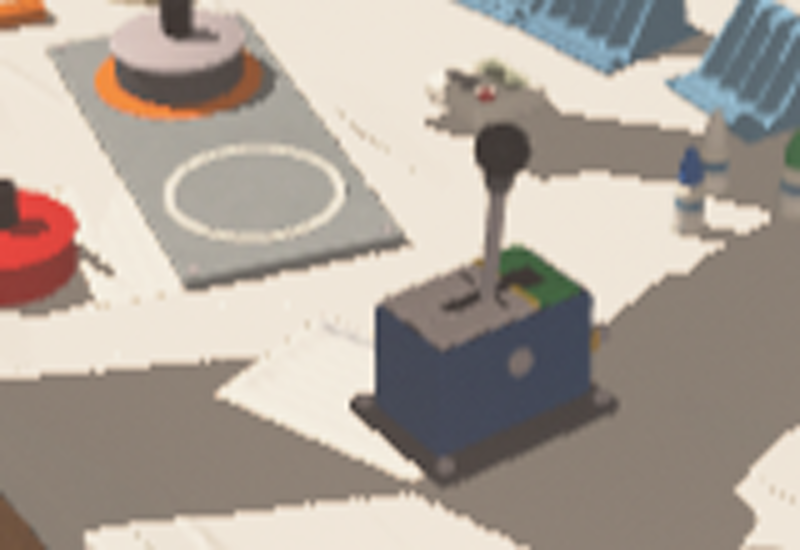

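View pics/t6.png

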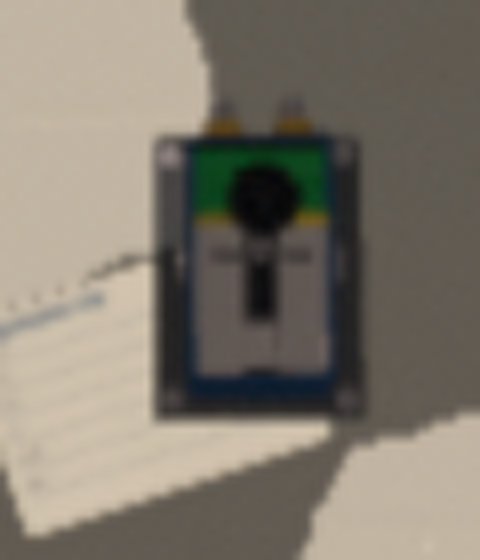

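The pot stands on the pad in all views. In the scene image the ball sits at about (300,219), in the top image at about (322.6,219.2).

Run:
```python
from h import *
np.set_printoptions(precision=4,suppress=True)
b=tri((300.2,219.4),(322.6,219.2)); print("ball",b)
f=[onz("top",(290+u/8-.4,195+v/8-.4),.006) for u,v in ((155,137),(360,137),(362,417),(157,417))]
print("foot",f); c=np.mean(f,0); print("centre",c); print("yaw dirs",f[0]-f[3],f[1]-f[2],f[0]-f[1])
plan([.46,b[0][1],.25],[0,1])
```

```text
ball (array([ 0.54  , -0.1731,  0.1763]), np.float64(0.0023557505245281867))
foot [array([ 0.5938, -0.1259,  0.006 ]), array([ 0.5948, -0.2208,  0.006 ]), array([ 0.4649, -0.222 ,  0.006 ]), array([ 0.4634, -0.1283,  0.006 ])]
centre [ 0.5292 -0.1743  0.006 ]
yaw dirs [0.1304 0.0024 0.    ] [0.1299 0.0012 0.    ] [-0.001   0.0949  0.    ]
cand 1 [-0.2754  0.0044 -0.0074]
cand -1 [ 2.8662 -0.0107 -0.0063]
shift [-0.0039 -0.4546  0.0057]
```

Call:
drive_tool([
  [[0,-0.055,0.001,-0.055,0,0,255],[-0.001,-0.11,0.002,-0.11,0.001,-0.002,255],[-0.002,-0.165,0.003,-0.165,0.002,-0.004,255],[-0.003,-0.22,0.004,-0.22,0.003,-0.006,255],[-0.004,-0.275,0.005,-0.275,0.004,-0.007,255]],
])

```text
clock: 7.28
tcp_pos: [0.5066, -0.0014, 0.2496]
orientation: [0.706, -0.0, 0.708, 0.001]
wrist_force: [0.2, -0.1, -0.0]
finger_gap: 0.0001
```

Run:
```python
from h import *
st(); plan([.47,-.173,.24],[-.012,1])
```

```text
t 7.275 tcp [ 0.5066 -0.0014  0.2496] q [-0.162  0.178 -0.087  1.309  0.    -0.163] F [ 0.17 -0.05 -0.03] gap 0.0001
cand 1 [-0.0103 -0.0024 -0.0007]
cand -1 [ 3.1313e+00 -1.1000e-03  3.8000e-03]
shift [ 0.0095 -0.1715 -0.0369]
```

Call:
drive_tool([
  [[0.001,-0.035,-0.015,-0.003,0,0,255],[0.002,-0.08,-0.03,-0.006,-0.001,0,255],[0.004,-0.125,-0.037,-0.01,-0.002,0,255],[0.007,-0.16,-0.037,-0.01,-0.002,0,255],[0.0095,-0.1715,-0.037,-0.01,-0.002,0,255]],
])

```text
clock: 7.9
tcp_pos: [0.4689, -0.1743, 0.2381]
orientation: [0.706, -0.002, 0.708, 0.004]
wrist_force: [-0.0, -0.1, 0.2]
finger_gap: 0.0001
```

Run:
```python
from h import *
s=st(); plan([.47,-.173,.135],[-.012,1])
im=cams.read_camera("wrist"); cv2.imwrite("pics/w7.png",im)
im=cams.read_camera("scene"); cv2.imwrite("pics/s7.png",cv2.resize(im[150:310,200:400],None,fx=4,fy=3.75))
print(wproj([.54,-.173,.175],s))
```

```text
t 7.9 tcp [ 0.4689 -0.1743  0.2381] q [-0.517  0.169 -0.125  1.28   0.    -0.526] F [-0.   -0.08  0.22] gap 0.0001
cand 1 [-0.003  -0.0028 -0.0021]
cand -1 [ 3.1386 -0.0034  0.0044]
shift [0.1031 0.0011 0.0014]
[281.32200228 313.62799493]
```

View pics/w7.png

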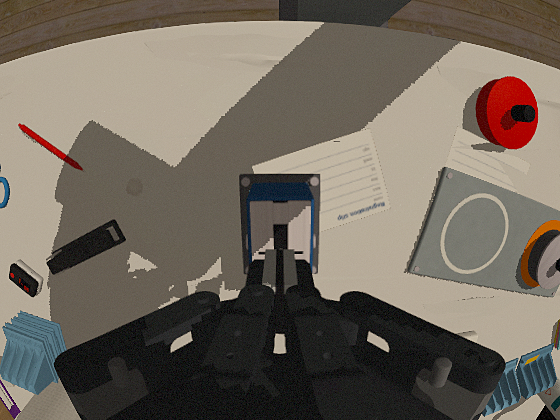

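View pics/s7.png

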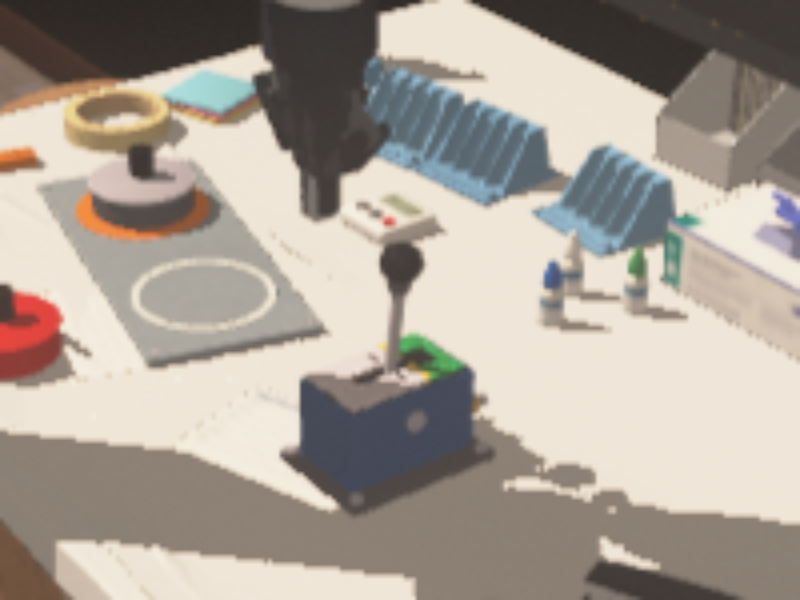

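The closed fingers are in line with the gate slot (wrist column ~280), on the robot side of the ball. Descending behind it.

Call:
drive_tool([
  [[0.04,0.001,0,0,0,0,255],[0.08,0.001,0.001,0,0,0,255],[0.103,0.001,0.001,0,-0.003,-0.002,255],[0.103,0.001,0.011,0,-0.003,-0.002,255],[0.103,0.001,0.026,0,-0.003,-0.002,255]],
])

```text
clock: 8.62
tcp_pos: [0.4963, -0.1712, 0.1363]
orientation: [0.708, -0.004, 0.707, 0.004]
wrist_force: [-0.3, 0.1, 0.5]
finger_gap: 0.0001
```

Run:
```python
from h import *
s=st(); plan([.576,-.173,.135],[-.012,1])
im=cams.read_camera("scene"); cv2.imwrite("pics/s8.png",cv2.resize(im[150:310,200:400],None,fx=4,fy=3.75))
```

```text
t 8.625 tcp [ 0.4963 -0.1712  0.1363] q [-4.850e-01  2.650e-01 -2.590e-01  1.046e+00  1.000e-03 -4.960e-01] F [-0.3   0.12  0.48] gap 0.0001
cand 1 [-0.0011  0.0014  0.    ]
cand -1 [ 3.1405e+00  0.0000e+00 -2.2000e-03]
shift [ 0.0014 -0.0027  0.0797]
```

View pics/s8.png

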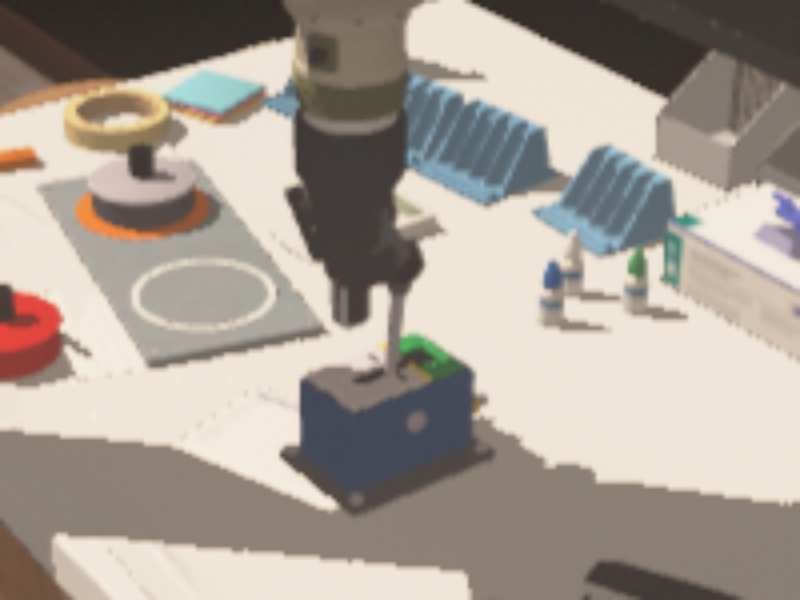

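The fingers stand just behind the ball. First push.

Call:
drive_tool([
  [[0.001,-0.002,0.014,0,0,0,255],[0.001,-0.002,0.028,0,0,0,255],[0.001,-0.0025,0.042,0,0,0,255],[0.001,-0.0025,0.056,0,0,0,255],[0.001,-0.0025,0.068,0,0,0,255]],
])

```text
clock: 9.3
tcp_pos: [0.5647, -0.1733, 0.1347]
orientation: [0.706, -0.004, 0.708, 0.004]
wrist_force: [-0.4, 0.5, -0.6]
finger_gap: 0.0001
```

Run:
```python
from h import *
s=st(); plan([.580,-.173,.135],[-.012,1])
im=cams.read_camera("scene"); cv2.imwrite("pics/s9.png",cv2.resize(im[150:310,200:400],None,fx=4,fy=3.75))
```

```text
t 9.3 tcp [ 0.5647 -0.1733  0.1347] q [-4.330e-01  3.890e-01 -8.600e-02  1.098e+00 -1.000e-03 -4.440e-01] F [-0.38  0.47 -0.57] gap 0.0001
cand 1 [-0.0013 -0.0021  0.0002]
cand -1 [3.1403e+00 3.0000e-04 3.2000e-03]
shift [-0.0003  0.0001  0.0153]
```

View pics/s9.png

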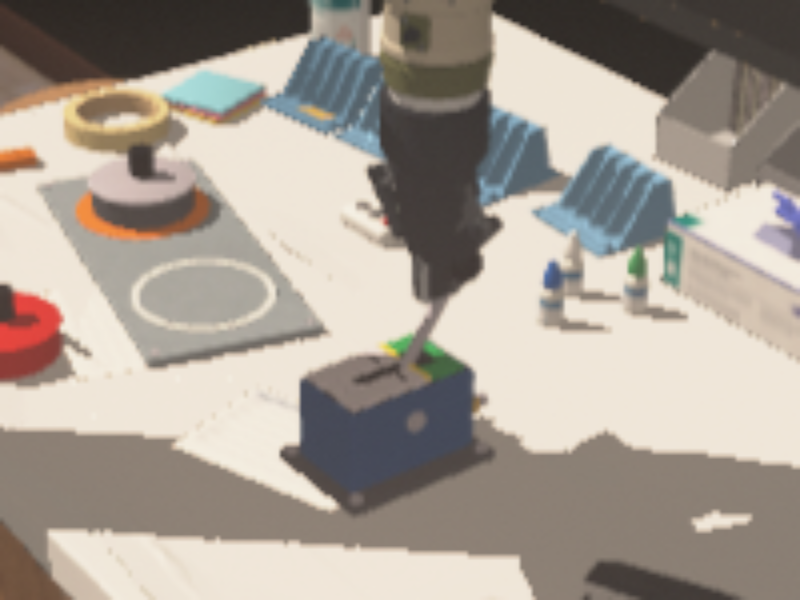

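The lever leans well over and the contact force is near zero, so it has probably snapped in. I'll nudge slightly further to confirm, then back off.

Call:
drive_tool([
  [[0,0,0.004,0,0,0,255],[0,0,0.008,0,0,0,255],[0,0,0.012,0,0,0,255],[0,0,0.012,0,0,0,255],[0,0,0.004,0,0,0,255]],
])

```text
clock: 9.98
tcp_pos: [0.5727, -0.1737, 0.1357]
orientation: [0.709, -0.004, 0.705, 0.004]
wrist_force: [0.7, -0.6, 0.6]
finger_gap: -0.0003
```

Call:
drive_tool([
  [[0,0,-0.025,0,0,0,255],[0,0,-0.06,0,0,0,255],[0,0,-0.09,0,0,0,255],[-0.04,0,-0.11,0,0,0,255],[-0.08,0,-0.12,0,0,0,255]],
])

```text
clock: 10.6
tcp_pos: [0.4509, -0.1748, 0.2164]
orientation: [0.709, -0.004, 0.705, 0.004]
wrist_force: [0.4, 0.0, 1.3]
finger_gap: 0.0
```

Run:
```python
from h import *
s=st()
for c in ["scene","top","wrist"]:
    im=cams.read_camera(c); cv2.imwrite(f"pics/{c}10.png",im)
im=cv2.imread("pics/scene10.png"); cv2.imwrite("pics/s10.png",cv2.resize(im[150:310,200:400],None,fx=4,fy=3.75))
im=cv2.imread("pics/top10.png"); cv2.imwrite("pics/t10.png",cv2.resize(im[180:280,180:350],None,fx=4.5,fy=4.5))
```

```text
t 10.6 tcp [ 0.4509 -0.1748  0.2164] q [-0.537  0.137 -0.217  1.211  0.002 -0.548] F [0.39 0.04 1.28] gap 0.0
```

View pics/s10.png

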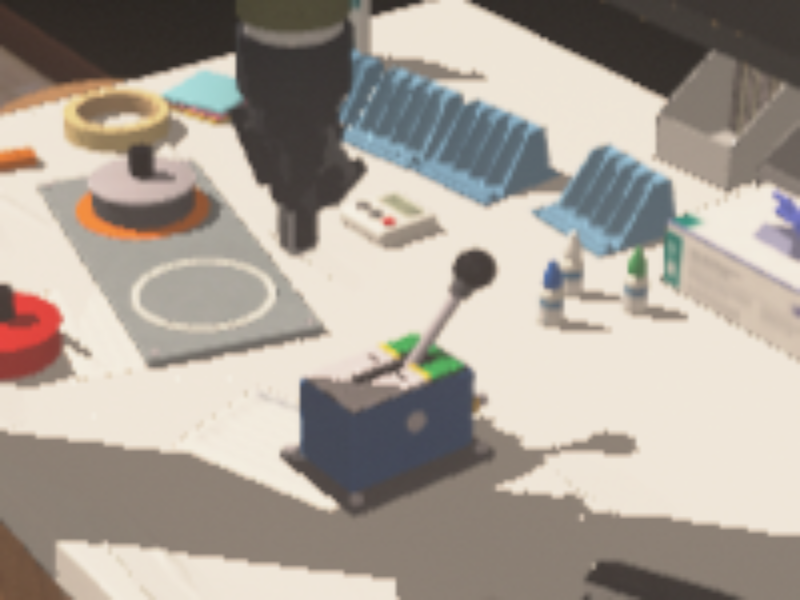

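View pics/t10.png

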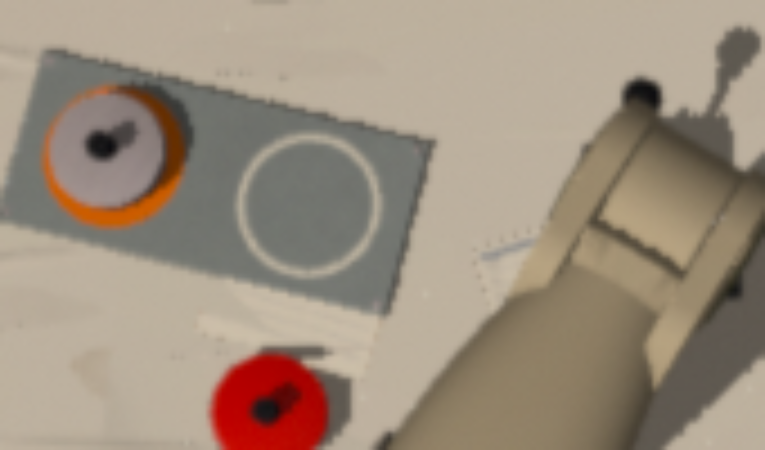

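The lever leans into the green zone, ball at scene pixel ~(318,222), and the robot is clear of it. Next I'll check the lever angle and pot position numerically.

Run:
```python
from h import *
np.set_printoptions(precision=4,suppress=True)
for a in (.09,.5,.6,.69,.72,.76): print(a,proj("scene",np.array([.529+.12*np.sin(a),-.173,.055+.12*np.cos(a)])))
im=cv2.imread("pics/scene10.png"); d=cv2.inRange(im[205:240,305:335],(0,0,0),(70,70,70)); n,l,s,c=cv2.connectedComponentsWithStats(d); print(s[1:],c[1:]+[305,205])
t=cv2.imread("pics/top10.png"); d=cv2.inRange(t[200:230,190:220],(0,0,0),(50,50,50)); n,l,s,c=cv2.connectedComponentsWithStats(d)
for i in range(1,n):
  if s[i,4]>15: print(s[i],c[i]+[190,200],onz("top",c[i]+[190,200],.07))
h=cv2.cvtColor(t,cv2.COLOR_BGR2HSV)[205-12:240,180:230]
pot=cent(cv2.inRange(h,(0,0,110),(180,60,200))[6:40,8:40]) 
st()
```

```text
0.09 [300.5238 219.9208]
0.5 [313.6172 219.4206]
0.6 [316.3847 220.2628]
0.69 [318.6853 221.3247]
0.72 [319.4092 221.7404]
0.76 [320.3393 222.3412]
[[11 14  7  7 26]] [[319.5769 222.4615]]
[10 10  6  5 26] [202.3462 211.8462] [0.5787 0.2615 0.07  ]
t 10.75 tcp [ 0.4535 -0.176   0.2182] q [-0.537  0.136 -0.213  1.209  0.002 -0.548] F [-0.19 -0.43  0.05] gap 0.0
```

Call:
drive_tool([
  [[0,0,0,0,0,0,255],[0,0,0,0,0,0,255],[0,0,0,0,0,0,255],[0,0,0,0,0,0,255],[0,0,0,0,0,0,255]],
])

```text
clock: 11.38
tcp_pos: [0.4534, -0.1759, 0.2179]
orientation: [0.711, -0.005, 0.703, 0.003]
wrist_force: [0.2, -0.2, 0.1]
finger_gap: -0.0002
```

Run:
```python
from h import *
from workcell import env
im=cams.read_camera("scene"); d=cv2.inRange(im[205:240,305:335],(0,0,0),(70,70,70)); n,l,s,c=cv2.connectedComponentsWithStats(d); print(c[1:]+[305,205])
st(); print(env.hand_in())
```

```text
[[319.23076923 222.69230769]]
t 11.425 tcp [ 0.4534 -0.176   0.218 ] q [-0.537  0.137 -0.213  1.209  0.002 -0.548] F [-0.76 -0.31  0.36] gap 0.0003
the job is handed in; nothing more can be done
None
```

I slid the pot onto the orange pad and pushed the lever into the float notch, then handed the job in at about 11.4 s. The hand-in reports no verdict.

- **Pot:** I gripped it by the knob, slid it along the plate without lifting, and let go. In the last top view the knob is about 4 mm from the pad's centre. An earlier fit from the wrist camera, before I let go, gave 1–3 mm. Both are well inside the 14 mm allowed.
- **Lever:** I pushed the ball away with closed fingers, which then met almost no force, and backed off. The ball's image position matches a lever angle of about 0.7 rad. It was still there 0.7 s later with the robot clear and the wrist force near zero.
- **Other things:** Nothing else was touched. The bystanders in the views I looked at appeared unmoved, but I did not measure them again at the end.

None of the checks failed. Estimates from the different cameras disagreed by up to about 5 mm.

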